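# Unlock the roller guard and walk its sticky shutter home

### The job

Close the sliding guard over the feed roller: pull the red stop clip up off its rail and leave it in the small steel tray, then push the yellow shutter away from you until both its ends are fully home against the rubber stops. It racks and jams if one end gets far ahead and the green hood covers its middle, so push its two ends in turn, a little at a time. Leave the grey rail cap on its rail, and do not disturb the mug or the blue bin.

Things in the scene. Friction and masses are not known exactly. Their poses are not given: they have to be found in the camera images.
- guard: Fixed roller guard, a stand 204 x 250 mm (x, y). Origin on the work surface under its centre; +x = closing direction (away from the robot, along the rails), +y left, z up. Sliding surface at z 130. Aluminium side rails 13.4 thick centred at y +-118.3, tops at z 165. Green hood, closed front and rear, hides the middle: |y| < 48, x -103 to 104, up to z 184.
- shutter: Yellow bar, 90 (x) x 188 (y) x 30 mm, about 0.7 kg, sliding along guard x on black shoes held under the rail lips; top at guard z 162.5. Origin: centre of its underside, 130 above the work surface; axes as the guard's when square. Starts 48 to 70 mm short of home. It can turn only about +-0.07 rad, then jams solid; pushing the lagging end frees it. An end that is not jammed moves at 2 to 8 N; at home the stops are hard.
- shutter_left (a point): Push place at the left (+y) end of the shutter: middle of the black pad (40 wide, 22 high) on the upright face towards the robot, 80 mm left of the shutter's middle, 22 above the sliding surface. The face is free to push over |y| 48 to 94 mm, 3 to 32 above the sliding surface. An end 11 mm ahead of the other (between the two pads) is about the limit before jamming.
- shutter_right (a point): The same at the right (-y) end of the shutter.
- home_left (a point): Point fixed on the guard where shutter_left lies when that end is fully home, the far face touching its rubber stop (guard x -5, y +80, z 152 mm); axes as the guard's.
- home_right (a point): The same for shutter_right (guard x -5, y -80, z 152 mm).
- clip_tab (a point): Red stop clip, 28 x 25 x 78 mm, 70 g, on the left or right rail: centre of its upright grip tab (24 along x, 12 across y, 40 high), 27 above the rail top; axes as the guard's at the start. A 7 high bridge under the tab rests on the rail top; two legs straddle the rail and end 58 below this point. Seat at guard x 55, y +-118.3, between cheeks 6 high.
- stop_clip: The same red clip; origin at the underside of its bridge (rail-top height at the start). Its legs block the shutter's shoe. Sprung balls hold it down: a straight upward pull of about 5 to 15 N through the first 6 mm frees it; raised by 40 mm it is clear of the rail.
- rail_cap: Grey low cap, 28 x 25 mm, clipped in the same way on the other rail; top 17 mm above the rail top. Origin at rail-top height. It does not block the shutter and stays there.
- tray: Shallow open steel tray, 96 (x) x 84 (y) x 18 mm high, walls and floor 3 thick, fixed on the work surface in front of the guard, to the left. Origin at the centre of its underside.
- tea_mug: White mug, 92 x 126 mm with its handle, 95 high, standing loose. Origin at the centre of its underside.
- parts_bin: Small blue bin of bolts, 84 x 106 x 42 mm high, standing loose. Origin at the centre of its underside.
Things that resemble listed ones, but are neither listed nor needed, are in the scene too. Several things have the shape of the stop_clip; the one meant has the colours described above.

How it is judged:
On the way, in this order (a step that is already met when the one before it is completed fails the run):
1. the red stop clip is off its rail and lies released in the tray (horizontal distance between clip_tab and tray below 0.055 m and height (world z) of clip_tab below 0.075 m and contact force between the fingers and stop_clip below 0.1 N), for 0.2 s.
2. both ends of the shutter are home (x of shutter_left in the frame of home_left above -0.004 m and x of shutter_right in the frame of home_right above -0.004 m), for 0.2 s.
At the end, for the whole second after the job is handed in: Both ends of the shutter are within 4 mm of fully home; the red clip lies or stands in the tray (its tab within 55 mm of the tray's centre and under 75 mm high); the grey cap is still in its seat (within 6 mm) (all of step 2 and horizontal distance between clip_tab and tray below 0.055 m and height (world z) of clip_tab below 0.075 m and distance of rail_cap from where it was at the start of the episode below 0.006 m); the robot touches nothing.
It fails at once if the mug or the blue bin is moved more than 25 mm or tipped (distance of any of tea_mug, parts_bin from where it was at the start of the episode above 0.025 m or angle between any of tea_mug, parts_bin's own z axis and vertical above 0.35 rad).
It also fails if it takes over 72 s, if anything falls off the work surface, if the arm or the gripper's body presses on something with over 40 N, if the wrist force passes 120 N, or if a joint passes its speed limit or range.

### The arm

A 6-joint arm with a two-finger parallel gripper is mounted at the origin on the work surface; the furniture and walls round the work are solid. World frame = base frame: x ahead of the robot, y to its left, z up, the work surface at z = 0. Lengths are in m, angles in rad, forces in N, time in s.
With the tool pointing down it reaches from about 0.35 to 0.775 m from the base axis. Payload 7.3 kg.
Tool frame: the origin (TCP) lies at the centre of the arm's flange, where the gripper is bolted on; the fingertips stand 178 mm ahead of it and the grasp point (between the pads) lies 159 mm ahead of it; x points along the fingers, y is the direction in which the jaws open and shut, and the axes are right-handed (so a half turn about x gives the same grasp; the last joint's range is limited). The gripper opens to 92 mm and grips with 3 to 60 N. Pads are 19 mm wide; open, the fingers measure 130 mm over their backs; the gripper's body (75 mm by 190 mm) begins 47 mm behind the grasp point.
Start: joints at [1.202, 0.342, 1.524, -0, 1.275, -0.146], TCP at [0.116, 0.512, 0.405] pointing down, gripper open.
Joint ranges: [-2.53, 2.53], [-0.77, 2.02], [0.04, 2.7], [-1, 4.14], [0.28, 2.66], [-3.11, 3.11]. Speed limits (rad/s): [2.57, 2.57, 3.14, 3.14, 3.14, 3.14].

### API

Orientations are given as [roll, pitch, yaw] about the fixed x, y, z axes, in that order (R = Rz(yaw) Ry(pitch) Rx(roll)).
In Python, from cell import readout, cams, workorder gives the robot as it stands.
- The arm moves only by the shell command python3 -m inch 'ROWS' [FORCE]. ROWS is text: rows parted by semicolons, each of 5 numbers parted by spaces: the shift along the world's x, y, z in mm, then the turn about the world's z in rad, then the opening, from 0 (shut) to 1 (fully open). A call has 1 to 8 rows; each row shifts and turns the commanded pose from where the row before left it; what a row does not reach is not made up. A row lasts 1/12 s, in which the tool goes at most 41.7 mm and 7.16 degrees, less where a joint would pass 70% of its speed; a pose out of reach is approached as far as the arm can. A call is refused whole if a number of a shift passes 41.7 or a number of a turn 0.125, either way. A call with a gripper value outside its range is refused whole. The fingers move at their own pace and stop on an object; FORCE is the grip in N (left out, the last holds). Time passes only in rows, so rows that do not move let the fingers close. It gives the time, the measured TCP pose, the force and the opening at its end, in the units of the state.
- readout.observe(): the state, without advancing time (a new reading comes with each control period).
- cams.read_camera(name): name is "scene" or "top"; returns a dict with "color" (384x512x3 uint8, red, green, blue), "fx", "fy", "cx", "cy" (pixels), "world_to_cam" (4x4, takes a point from world to camera coordinates). Camera axes: x right, y down, z forward; pixel columns grow to the right and rows downward; lengths in m; the calibration is good to about 2 mm. A picture is of the moment at which its call begins. There is no depth.
- workorder.hand_in(): hands the job in, once; it reports no verdict.
The state is a dict: "time": time; "qpos": joint angles; "qvel": joint speeds; "joint_efforts": joint torques, N m; "tool_pos": TCP position; "tool_rot": TCP orientation; "contact_force": force on the tool from outside, world axes, zero at the start; "torque": the same for the moment, N m; "opening": finger opening in m.
Only numpy, scipy, OpenCV 4.12 (cv2) and the standard library are available. Lean on these libraries where they do the work, as an engineer would, in place of code of your own. Each camera call takes 0.05 s, during which the arm holds its last target.

## Working session

There is one attempt and no reset: what is moved stays moved. The work goes in short steps, Python scripts to look and compute and a shell command to move; the robot and the scene stay as the last step left them, time stands still between calls to the robot, and variables do not carry over. Pictures are saved under pics/ and viewed, and the job is handed in when it is done.

```bash
ls; mkdir -p pics; cat > h.py <<'E'
import numpy as np, cv2
from cell import readout, cams, workorder
def snap(n,f,crop=None,s=1):
    c=cams.read_camera(n); im=cv2.cvtColor(c["color"],cv2.COLOR_RGB2BGR)
    cv2.imwrite('pics/raw_'+f,im)
    np.savez('pics/'+f+'.npz',K=np.array([c['fx'],c['fy'],c['cx'],c['cy']]),T=c['world_to_cam'])
    return c
def crop(f,out,x0,y0,x1,y1,s):
    im=cv2.imread('pics/raw_'+f)[y0:y1,x0:x1]
    cv2.imwrite('pics/'+out,cv2.resize(im,None,fx=s,fy=s,interpolation=cv2.INTER_CUBIC))
def load(f):
    d=np.load('pics/'+f+'.npz');return d['K'],d['T']
def proj(f,p):
    K,T=load(f);q=T[:3,:3]@np.array(p)+T[:3,3];return K[0]*q[0]/q[2]+K[2],K[1]*q[1]/q[2]+K[3]
def atz(f,u,v,z):
    K,T=load(f);R=T[:3,:3];o=-R.T@T[:3,3];d=R.T@np.array([(u-K[2])/K[0],(v-K[3])/K[1],1]);return o+d*(z-o[2])/d[2]
E
python3 - <<'E'
from h import *
print(readout.observe())
for n in("scene","top"):
    c=snap(n,n+'0.png'); crop(n+'0.png',n+'0v.png',0,0,512,384,1.5)
    R=c['world_to_cam'];print(c['fx'],-R[:3,:3].T@R[:3,3],R[:3,:3].round(3))
E
```

```text
pics
{'time': 0.0, 'qpos': array([ 1.20200557e+00,  3.42734403e-01,  1.52500472e+00,  9.28293858e-07,
        1.27537408e+00, -1.46011718e-01]), 'qvel': array([-0.00102116,  0.00121519, -0.0020559 , -0.00067417,  0.00088478,
        0.00037064]), 'joint_efforts': array([ 3.39172648e-04, -4.31236589e+01, -2.44215542e+01,  7.18376739e-02,
        5.61086484e-02, -1.53141068e-04]), 'tool_pos': array([0.11593211, 0.51191035, 0.40404297]), 'tool_rot': array([-1.71739183,  1.56927578, -1.94017114]), 'contact_force': array([ 0.23111317, -0.03460921,  0.47505045]), 'torque': array([-0.0676671 , -0.04503854,  0.02206367]), 'opening': 0.09166902997746681}
426.64503663759166 [0.94645683 0.06492025 0.95231486] [[ 0.076  0.997 -0.006]
 [ 0.87  -0.069 -0.488]
 [-0.487  0.032 -0.873]]
442.21697513857924 [0.39114031 0.09476571 0.97768554] [[-0.006 -1.     0.004]
 [-0.991  0.005 -0.137]
 [ 0.137 -0.005 -0.991]]
```

View pics/scene0v.png

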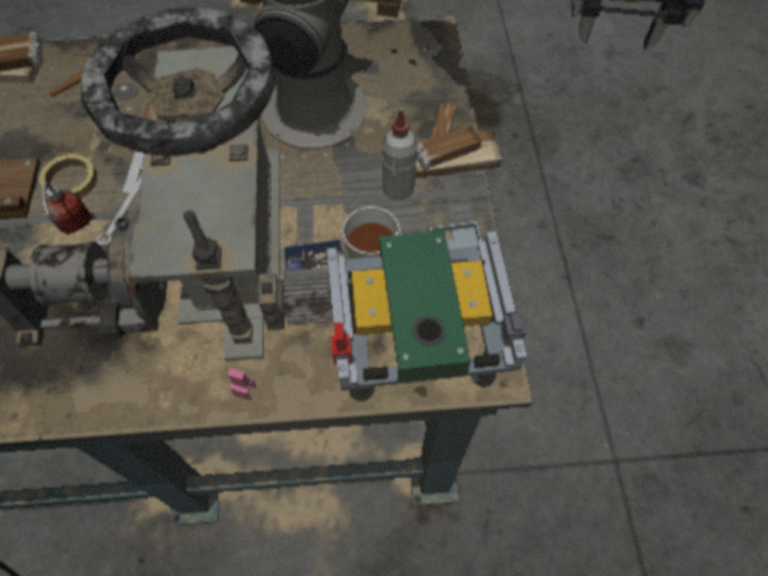

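View pics/top0v.png

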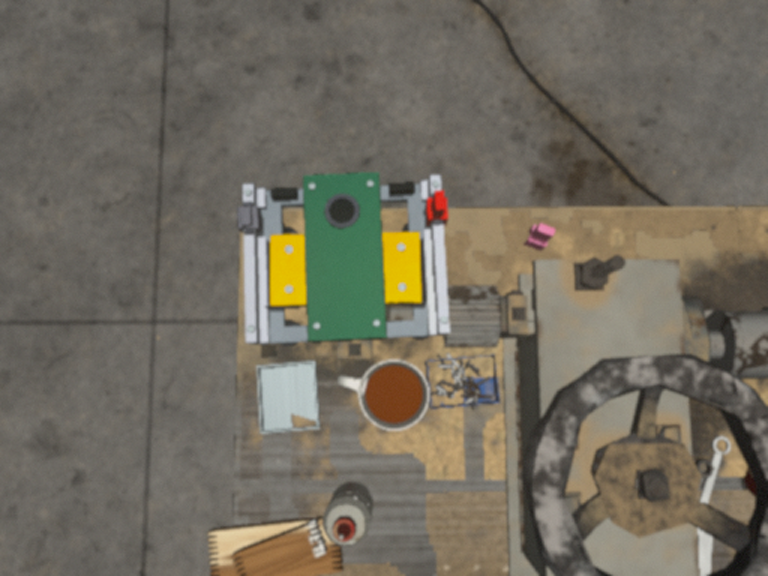

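Top view (1.5x): guard with red clip on the right (-y) rail at (437,207), grey cap on the left rail at (249,217), tray (288,397), mug (393,393), bin (462,380). The pink clip-shaped thing at (540,235) lies loose. The red one, on the rail, fits the description; I'll check it in a crop.

```bash
python3 - <<'E'
from h import *
crop('top0.png','t_c.png',150,105,345,295,4)
crop('scene0.png','s_c.png',205,140,365,270,5)
E
```

```text
(no output)
```

View pics/t_c.png

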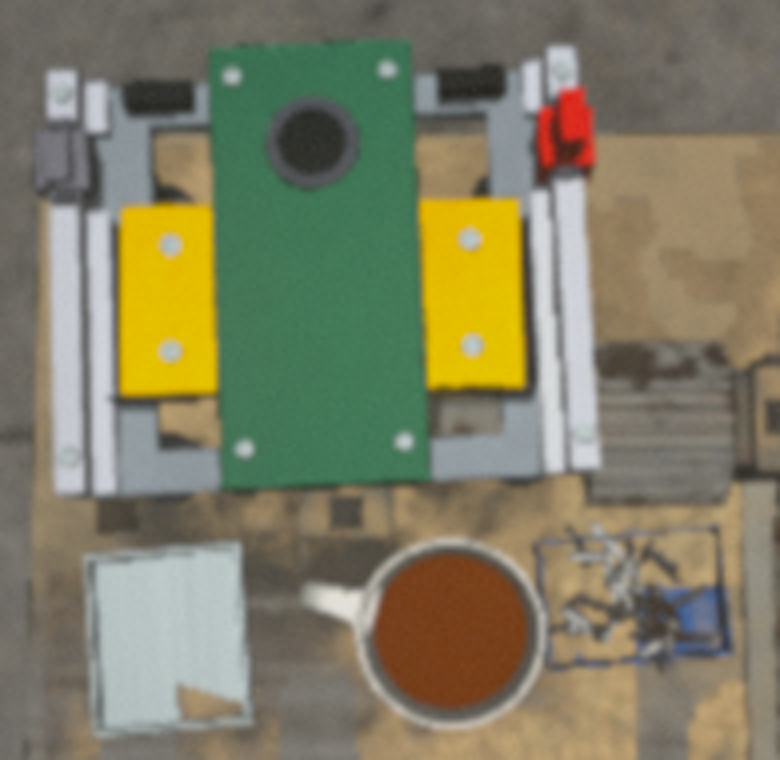

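View pics/s_c.png

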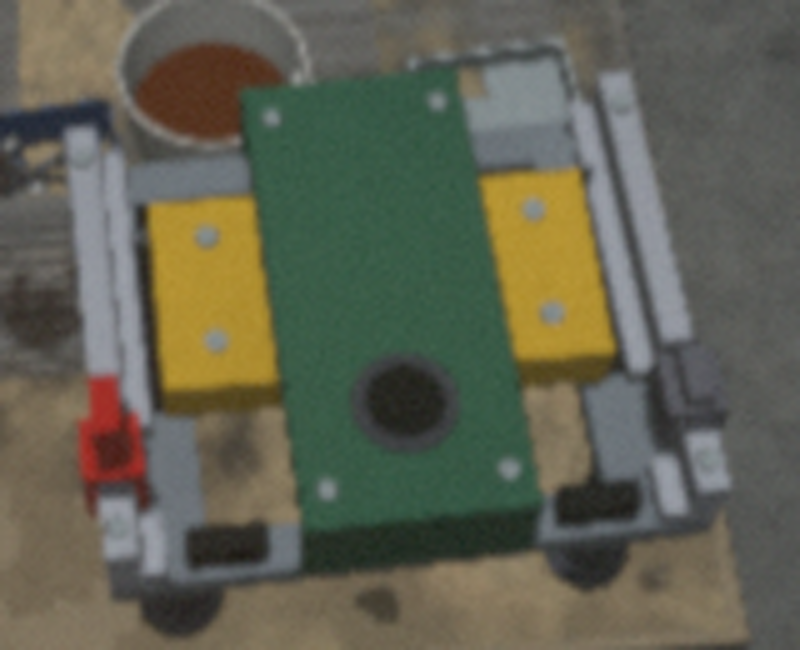

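Confirmed: red tab with bridge on the right rail, crop (570,130); the grey low cap is on the left one.

```bash
cat >> h.py <<'E'
def tp(u,v,z,f='top0.png'): return atz(f,150+u/4,105+v/4,z)
def sp(u,v,z,f='scene0.png'): return atz(f,205+u/5,140+v/5,z)
E
python3 - <<'E'
from h import *
from scipy.optimize import least_squares
G=[(-.103,.048,.184),(-.103,-.048,.184),(.104,.048,.184),(.104,-.048,.184)]
hood=[(222,489),(428,483),(210,50),(412,41)]
for h in hood: print('hood',tp(*h,.184).round(4))
hs=[(243,90),(457,70),(307,530),(540,497)] # scene: (-x,-y),(-x,+y),(x,-y),(x,+y)
for h in hs: print('hoodS',sp(*h,.184).round(4))
obs=[('top0.png',g,(150+u/4,105+v/4)) for g,(u,v) in zip(G,hood)]
obs+=[('scene0.png',G[i],(205+u/5,140+v/5)) for i,(u,v) in zip([1,0,3,2],hs)]
def w(p,g): c,s=np.cos(p[2]),np.sin(p[2]);return [p[0]+c*g[0]-s*g[1],p[1]+s*g[0]+c*g[1],g[2]]
r=least_squares(lambda p:np.ravel([np.subtract(proj(f,w(p,g)),uv) for f,g,uv in obs]),[.5,0,0])
print(r.x,r.fun.round(1))
p=r.x
print('tab R',w(p,(.055,-.1183,.192)))
# clip tab top z .165+.047=.212
print('tab top T',[tp(*q,.212) for q in[(572,112)]],w(p,(.055,-.1183,.212)))
for n,q in dict(tl=(85,553),tr=(242,543),br=(252,724),bl=(96,735)).items(): print(n,tp(*q,.018))
print('mug',[tp(*q,.095).round(3) for q in[(450,538),(450,728),(355,632),(545,632),(302,595)]])
print('bin',[tp(*q,.042).round(3) for q in[(533,543),(718,528),(731,652),(548,667)]])
def g(q): c,s=np.cos(p[2]),np.sin(p[2]);d=np.array(q[:2])-p[:2];return (np.array([c*d[0]+s*d[1],-s*d[0]+c*d[1]])*1000).round(1)
print('shutter near edge L,R', [g(tp(*q,.1625)) for q in[(120,396),(216,395),(428,389),(526,387)]])
print('shutter far edge L,R', [g(tp(*q,.1625)) for q in[(120,208),(212,205),(420,200),(520,198)]])
print('rail ends', [g(tp(*q,.165)) for q in[(71,493),(62,70),(585,469),(562,46)]])
E
```

```text
hood [0.4297 0.1914 0.184 ]
hood [0.4318 0.0992 0.184 ]
hood [0.6323 0.1992 0.184 ]
hood [0.6362 0.1057 0.184 ]
hoodS [0.4393 0.1015 0.184 ]
hoodS [0.4364 0.1946 0.184 ]
hoodS [0.6429 0.1104 0.184 ]
hoodS [0.6364 0.2016 0.184 ]
[0.53435441 0.15033552 0.03797845] [-1.7  0.   0.4 -0.8 -1.6 -2.2 -0.3 -2.  -1.6 -2.2 -0.5 -2.6 -2.2 -1.2
  0.4 -0. ]
tab R [np.float64(0.5938065206945828), np.float64(0.03420913860589096), 0.192]
tab top T [array([0.59457628, 0.03426628, 0.212     ])] [np.float64(0.5938065206945828), np.float64(0.03420913860589096), 0.212]
tl [0.40384144 0.28482482 0.018     ]
tr [0.40867068 0.20047696 0.018     ]
br [0.31318644 0.19424352 0.018     ]
bl [0.30800842 0.27690073 0.018     ]
mug [array([0.409, 0.089, 0.095]), array([0.317, 0.09 , 0.095]), array([0.363, 0.136, 0.095]), array([0.363, 0.043, 0.095]), array([0.382, 0.162, 0.095])]
bin [array([0.407, 0.045, 0.042]), array([ 0.415, -0.052,  0.042]), array([ 0.35 , -0.057,  0.042]), array([0.343, 0.038, 0.042])]
shutter near edge L,R [array([-57. ,  93.5]), array([-58.4,  49.2]), array([-59.9, -48.9]), array([-61. , -94.3])]
shutter far edge L,R [array([31.7, 91.8]), array([31.2, 48.7]), array([ 29.4, -49. ]), array([ 28.3, -96. ])]
rail ends [array([-100.8,  116.3]), array([ 98.9, 117.5]), array([-100.2, -119.4]), array([ 100.4, -119.4])]
```

```bash
cat >> h.py <<'E'
from scipy.spatial.transform import Rotation as Ro
def st():
    o=readout.observe();R=Ro.from_euler('xyz',o['tool_rot']).as_matrix()
    print(round(o['time'],2),'tcp',(o['tool_pos']*1000).round(1),'jawyaw',round(float(np.arctan2(R[1,1],R[0,1])),3),'xax',R[:,0].round(3),'F',o['contact_force'].round(1),'q',o['qpos'].round(2),'open',round(o['opening'],4))
E
python3 -c "
from h import *
st()"
python3 -m inch '0 0 20 0 0.5; 30 -30 15 0 0.5'
python3 -c "
from h import *
st()"
```

```text
0.1 tcp [115.9 511.9 404.1] jawyaw 1.348 xax [-0.001 -0.001 -1.   ] F [-0.1  0.  -0.1] q [ 1.2   0.34  1.52  0.    1.28 -0.15] open 0.0919
time: 0.27
tool_pos: [0.1413, 0.4865, 0.4385]
tool_rot: [3.035, 1.568, 2.817]
contact_force: [2.1, -0.6, 0.6]
opening: 0.0828
0.27 tcp [141.3 486.5 438.5] jawyaw 1.353 xax [-0.002  0.001 -1.   ] F [ 2.1 -0.6  0.6] q [ 1.14  0.28  1.51  0.    1.34 -0.22] open 0.0828
```

```bash
python3 -m inch '28 -28 0 0.1 0.5; 28 -28 0 0.1 0.5; 28 -28 0 0.06 0.5; 28 -28 0 0 0.5; 28 -28 0 0 0.5; 28 -28 0 0 0.5; 28 -28 0 0 0.5; 28 -28 0 0 0.5'
python3 -m inch '28 -28 0 0 0.5; 28 -28 0 0 0.5; 28 -28 0 0 0.5; 28 -28 0 0 0.5; 28 -28 0 0 0.5; 28 -28 0 0 0.5; 28 -28 0 0 0.5; 0 0 0 0 0.5'
python3 -c "
from h import *
st()"
```

```text
time: 0.93
tool_pos: [0.3686, 0.2586, 0.4385]
tool_rot: [2.996, 1.571, 3.034]
contact_force: [-0.2, 0.7, 0.4]
opening: 0.0462
time: 1.6
tool_pos: [0.5673, 0.0594, 0.4371]
tool_rot: [-1.481, 1.569, -1.449]
contact_force: [-1.0, -0.0, -0.1]
opening: 0.0458
1.6 tcp [567.3  59.4 437.1] jawyaw 1.603 xax [ 0.    -0.002 -1.   ] F [-1.  -0.  -0.1] q [-0.03  0.4   1.34 -0.    1.4  -1.63] open 0.0458
```

```bash
python3 -m inch '27 -25 0 0 0.5; 0 0 -30 0 0.5; 0 0 0 0 0.5'
python3 -c "
from h import *
st()
snap('top','top1.png');snap('scene','scene1.png');crop('top1.png','t1.png',230,80,330,180,6);crop('scene1.png','s1.png',180,140,300,260,5)"
```

```text
time: 1.85
tool_pos: [0.5906, 0.0383, 0.4034]
tool_rot: [3.019, 1.562, 3.055]
contact_force: [-0.6, -0.2, -1.9]
opening: 0.0456
1.85 tcp [590.6  38.3 403.4] jawyaw 1.606 xax [-0.009  0.001 -1.   ] F [-0.6 -0.2 -1.9] q [-0.06  0.47  1.33  0.    1.35 -1.67] open 0.0456
```

View pics/t1.png

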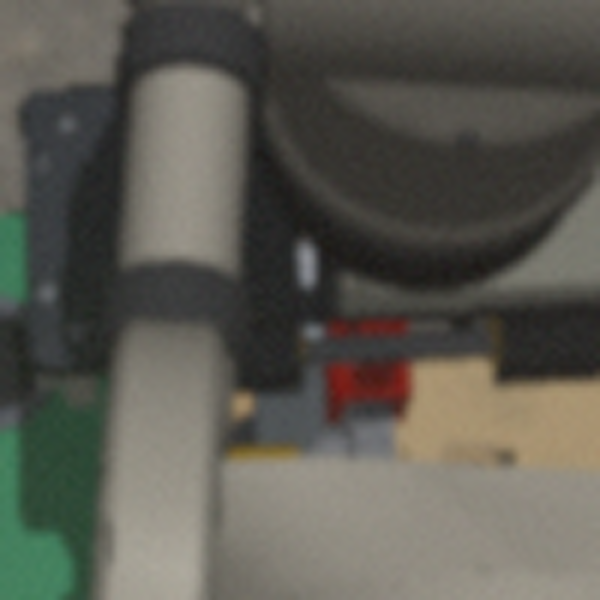

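View pics/s1.png

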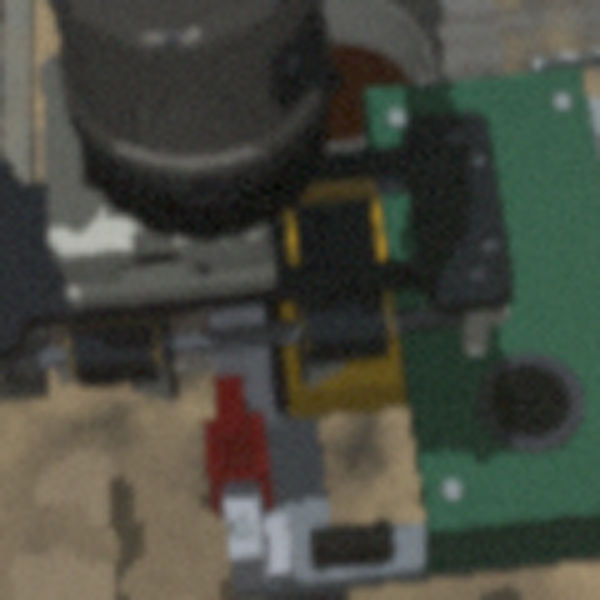

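The picture confirms the fingers straddle the red tab in y (scene crop: tab at x≈228, fingers at 115 and 345), with the body's long side along the jaws. Settling, then descending.

```bash
python3 -m inch '0 0 0 0 0.5; 0 0 0 0 0.5'
python3 -c "
from h import *
st()"
```

```text
time: 2.12
tool_pos: [0.5904, 0.0401, 0.4101]
tool_rot: [0.022, 1.569, 0.061]
contact_force: [-0.3, -0.5, 0.1]
opening: 0.046
2.12 tcp [590.4  40.1 410.1] jawyaw 1.609 xax [ 0.002  0.    -1.   ] F [-0.3 -0.5  0.1] q [-0.06  0.46  1.32  0.    1.36 -1.67] open 0.046
```

```bash
python3 -m inch '4 -5.5 -25 0 0.5; 0 0 -20 0 0.5; 0 0 -10 0 0.5; 0 0 0 0 0.5;0 0 0 0 0.5'
python3 -c "
from h import *
st()
snap('scene','scene2.png');crop('scene2.png','s2.png',180,140,300,260,5)"
```

```text
time: 2.53
tool_pos: [0.5948, 0.0342, 0.3544]
tool_rot: [0.247, 1.57, 0.285]
contact_force: [-0.2, -0.1, 0.3]
opening: 0.046
2.53 tcp [594.8  34.2 354.4] jawyaw 1.609 xax [ 0.001  0.    -1.   ] F [-0.2 -0.1  0.3] q [-0.07  0.51  1.4   0.    1.23 -1.68] open 0.046
```

View pics/s2.png

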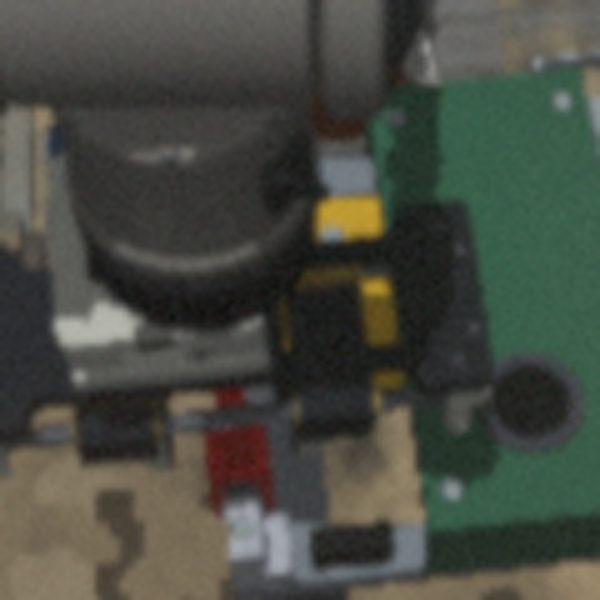

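Fingers sit on either side of the red tab (≈(230,400)). Closing, then a straight pull.

```bash
python3 -m inch '0 0 0 0 0;0 0 0 0 0;0 0 0 0 0;0 0 0 0 0;0 0 0 0 0' 45
python3 -m inch '0 0 3 0 0;0 0 3 0 0;0 0 5 0 0;0 0 15 0 0'
python3 -c "
from h import *
st()"
```

```text
time: 3.0
tool_pos: [0.5948, 0.0337, 0.3539]
tool_rot: [0.05, 1.57, 0.087]
contact_force: [0.3, 0.2, 0.2]
opening: 0.0172
time: 3.33
tool_pos: [0.5944, 0.0339, 0.378]
tool_rot: [2.925, 1.566, 2.963]
contact_force: [0.8, -1.0, -1.2]
opening: 0.0118
3.33 tcp [594.4  33.9 378. ] jawyaw 1.608 xax [-0.005  0.001 -1.   ] F [ 0.8 -1.  -1.2] q [-0.07  0.49  1.36  0.    1.29 -1.68] open 0.0118
```

```bash
python3 -m inch '0 0 0 0 0;0 0 0 0 0'
python3 -c "
from h import *
st()
snap('scene','scene3.png');crop('scene3.png','s3.png',180,140,300,260,5)"
```

```text
time: 3.5
tool_pos: [0.595, 0.0336, 0.3808]
tool_rot: [-0.194, 1.568, -0.157]
contact_force: [-0.5, -0.0, -1.0]
opening: 0.0118
3.5 tcp [595.   33.6 380.8] jawyaw 1.608 xax [ 0.003 -0.    -1.   ] F [-0.5 -0.  -1. ] q [-0.07  0.49  1.36 -0.    1.29 -1.68] open 0.0118
```

View pics/s3.png

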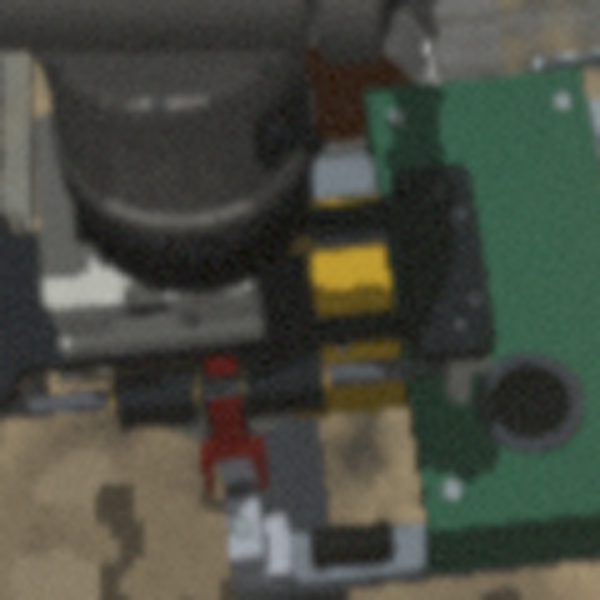

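The clip is held between the pads and has risen off the rail (legs visible at (235,470)). Lifting and carrying to the tray.

```bash
python3 -m inch '0 0 25 0 0;0 0 25 0 0;0 0 25 0 0;0 0 0 0 0'
python3 -m inch '-27 24 0 0 0;-27 24 0 0 0;-27 24 0 0 0;-27 24 0 0 0;-27 24 0 0 0;-27 24 0 0 0;-27 24 0 0 0;0 0 0 0 0'
python3 -c "
from h import *
st()
for n in ('top','scene'):
  snap(n,n+'4.png');crop(n+'4.png',n+'4v.png',0,0,512,384,1.5)
print(tp(168.5-1.5,639-1.5,.018))"
```

```text
time: 3.88
tool_pos: [0.595, 0.0337, 0.4596]
tool_rot: [-0.129, 1.562, -0.091]
contact_force: [0.6, 0.3, -0.2]
opening: 0.0119
time: 4.55
tool_pos: [0.4017, 0.2044, 0.4542]
tool_rot: [2.666, 1.568, 2.708]
contact_force: [0.1, 0.0, -0.7]
opening: 0.0114
4.55 tcp [401.7 204.4 454.2] jawyaw 1.612 xax [-0.003  0.001 -1.   ] F [ 0.1  0.  -0.7] q [ 0.3   0.17  1.62  0.    1.35 -1.31] open 0.0114
[0.35875845 0.24005628 0.018     ]
```

View pics/scene4v.png

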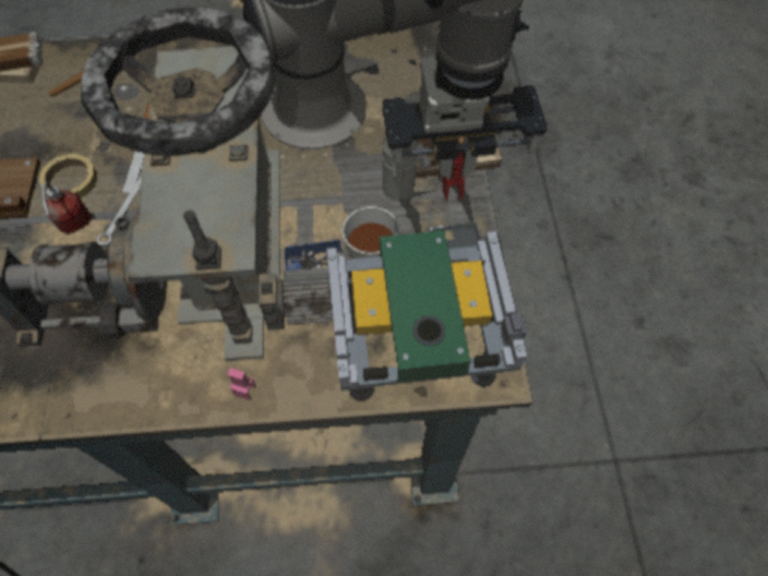

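```bash
python3 -c "
from h import *
crop('scene4.png','s4.png',250,50,370,160,6)
print([ (np.array(proj('scene4.png',(.4017,.2044,z)))-[250,50])*6 for z in (.455-.159,.455-.159-.058,.455-.159+.02)])"
```

```text
[array([323.15799887, 343.43593622]), array([306.66669896, 452.70511088]), array([329.3140326 , 302.64686999])]
```

View pics/s4.png

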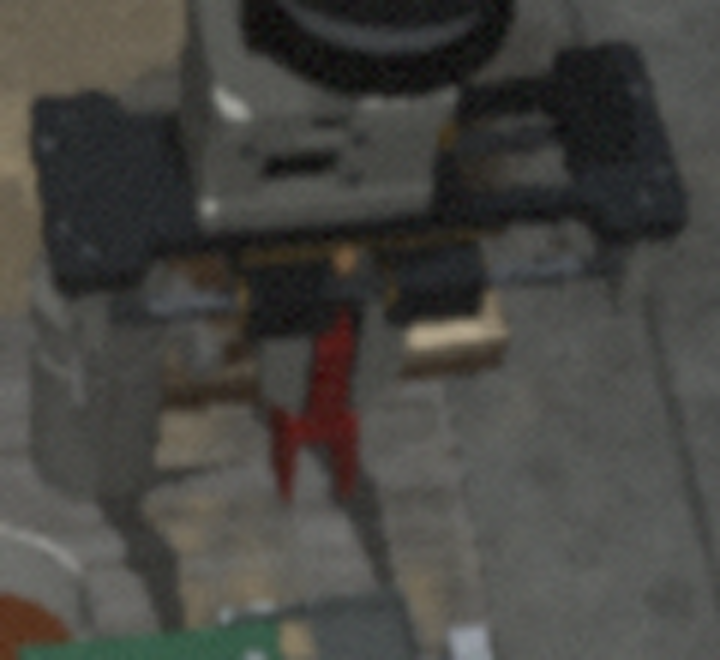

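The clip hangs straight, about 5–10 mm lower in the pads than nominal.

```bash
python3 -m inch '-30 24 0 0 0;-15 13 -40 0 0;0 0 -40 0 0;0 0 -40 0 0;0 0 -40 0 0;0 0 -25 0 0;0 0 0 0 0;0 0 0 0 0'
python3 -c "
from h import *
st()
for n in ('top','scene'):
  snap(n,n+'5.png')
crop('top5.png','t5.png',150,180,270,300,5)
crop('scene5.png','s5.png',240,80,360,190,5)"
```

```text
time: 5.32
tool_pos: [0.3625, 0.2373, 0.2715]
tool_rot: [-2.723, 1.568, -2.687]
contact_force: [-0.5, 0.2, -0.1]
opening: 0.012
5.32 tcp [362.5 237.3 271.5] jawyaw 1.607 xax [-0.003 -0.001 -1.   ] F [-0.5  0.2 -0.1] q [ 0.4   0.35  1.95 -0.    0.85 -1.2 ] open 0.012
```

View pics/t5.png

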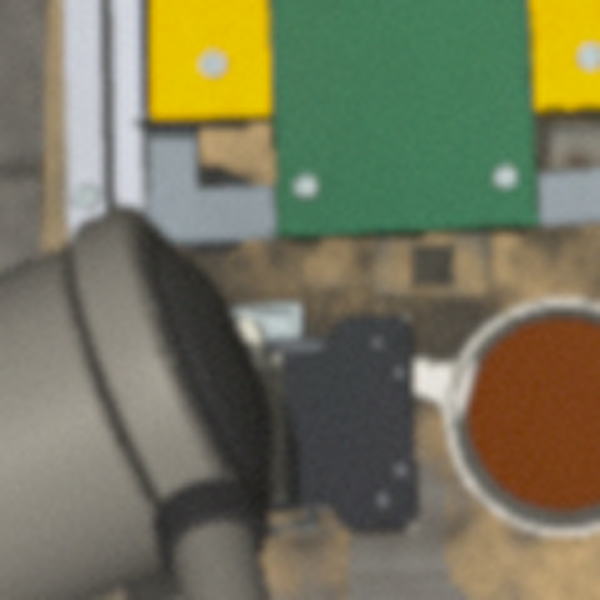

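View pics/s5.png

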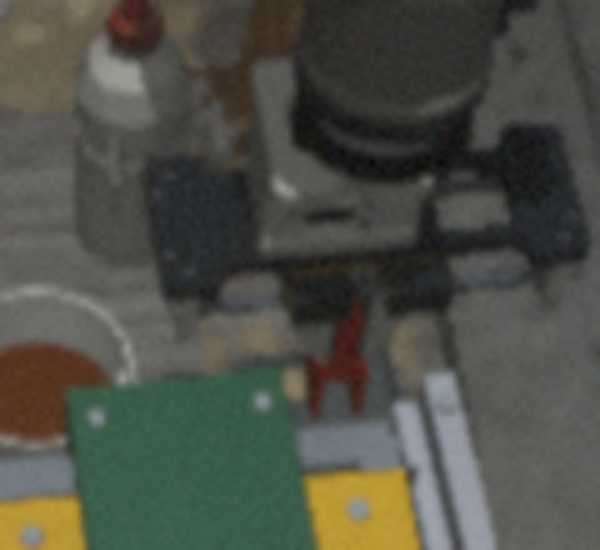

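```bash
python3 -m inch '-4 6 -20 0 0;0 0 -10 0 0;0 0 -4 0 0;0 0 -3 0 0;0 0 0 0 0'
python3 -m inch '0 0 -3 0 0;0 0 -2 0 0;0 0 0 0 0'
python3 -c "
from h import *
st()
snap('scene','scene6.png')
crop('scene6.png','s6.png',240,80,360,190,6)"
```

```text
time: 5.83
tool_pos: [0.3583, 0.2439, 0.2361]
tool_rot: [0.397, 1.569, 0.434]
contact_force: [-0.3, 0.5, -1.0]
opening: 0.0117
time: 6.08
tool_pos: [0.3578, 0.2439, 0.2304]
tool_rot: [0.587, 1.57, 0.624]
contact_force: [0.3, 0.4, 0.4]
opening: 0.0119
6.08 tcp [357.8 243.9 230.4] jawyaw 1.608 xax [ 0.  0. -1.] F [0.3 0.4 0.4] q [ 0.42  0.42  1.99  0.    0.73 -1.19] open 0.0119
```

View pics/s6.png

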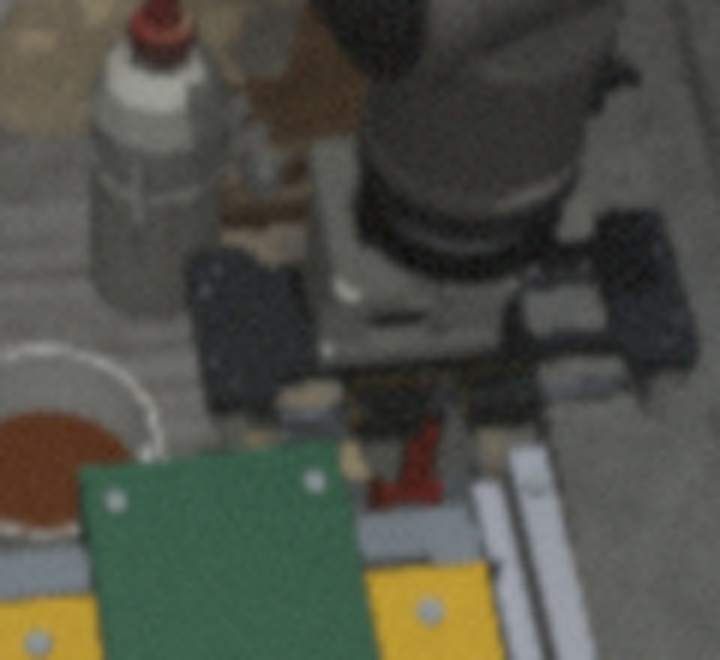

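```bash
python3 -m inch '0 0 -2 0 0;0 0 -1 0 0;0 0 0 0 0'
python3 -m inch '0 0 -2 0 0;0 0 0 0 0'
```

```text
time: 6.38
tool_pos: [0.3577, 0.2439, 0.2271]
tool_rot: [-3.059, 1.57, -3.022]
contact_force: [-0.1, 0.6, -0.4]
opening: 0.0116
time: 6.55
tool_pos: [0.3577, 0.2438, 0.225]
tool_rot: [-2.95, 1.57, -2.913]
contact_force: [-0.0, 0.3, -0.5]
opening: 0.0117
```

```bash
python3 -m inch '0 0 -2 0 0;0 0 0 0 0'
python3 -m inch '0 0 -2 0 0;0 0 0 0 0'
```

```text
time: 6.72
tool_pos: [0.3579, 0.244, 0.2239]
tool_rot: [0.572, 1.57, 0.609]
contact_force: [-2.4, -0.5, 9.0]
opening: 0.0117
time: 6.88
tool_pos: [0.358, 0.244, 0.2236]
tool_rot: [0.325, 1.569, 0.363]
contact_force: [-6.8, -4.3, 32.5]
opening: 0.0117
```

Contact with the tray floor at z≈0.224. Easing off and releasing.

```bash
python3 -m inch '0 0 2 0 0;0 0 0 0 0;0 0 0 0 0.2;0 0 0 0 0.35;0 0 0 0 0.35;0 0 0 0 0.4;0 0 0 0 0.4' 20
python3 -m inch '0 0 12 0 0.4;0 0 25 0 0.4;0 0 35 0 0.4;0 0 40 0 0.4;0 0 40 0 0.3;0 0 20 0 0;0 0 0 0 0' 60
python3 -c "
from h import *
st()
for n in ('top','scene'):
  snap(n,n+'7.png')
crop('top7.png','t7.png',150,180,270,300,5)
crop('scene7.png','s7.png',230,130,360,240,6)"
```

```text
time: 7.47
tool_pos: [0.3578, 0.2439, 0.2231]
tool_rot: [-2.981, 1.57, -2.944]
contact_force: [0.3, -0.8, -0.8]
opening: 0.0359
time: 8.05
tool_pos: [0.3584, 0.2442, 0.3999]
tool_rot: [0.394, 1.561, 0.431]
contact_force: [1.0, -0.2, 0.6]
opening: 0.0213
8.05 tcp [358.4 244.2 399.9] jawyaw 1.608 xax [ 0.009  0.004 -1.   ] F [ 1.  -0.2  0.6] q [ 0.42  0.18  1.77  0.    1.19 -1.19] open 0.0213
```

View pics/t7.png

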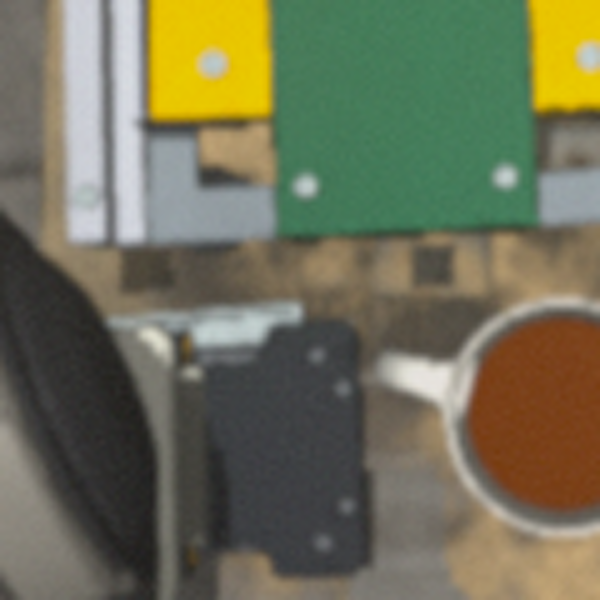

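View pics/s7.png

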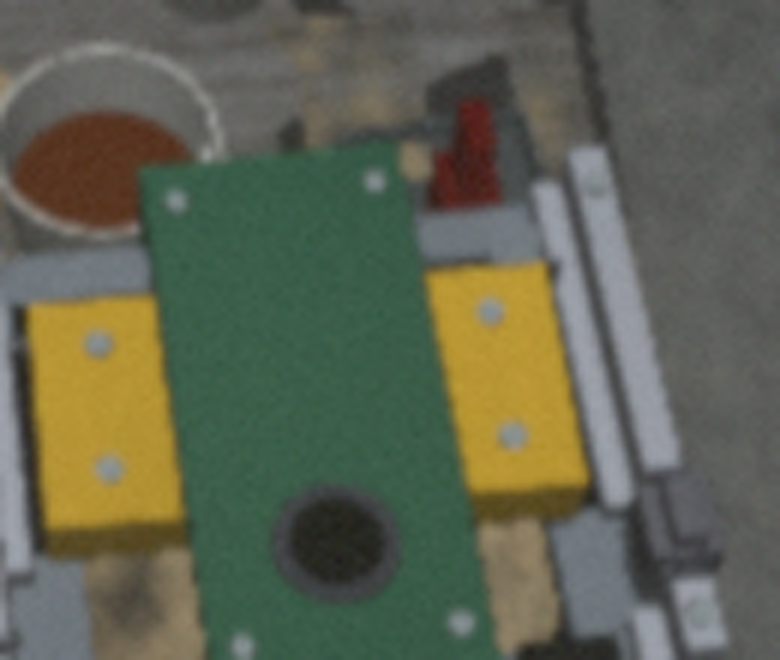

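The clip stands released in the tray (scene crop (475,150)). Now turn the jaws along x (narrower across y), closed, and go to the right end first, since it lags by about 2.5 mm.

```bash
python3 -m inch '11 -21 0 -0.121 0;11 -21 0 -0.121 0;11 -21 0 -0.121 0;11 -21 0 -0.121 0;11 -21 0 -0.121 0;11 -21 0 -0.121 0;11 -21 0 -0.121 0;8 -22 0 -0.121 0' 60
python3 -m inch '0 0 0 -0.121 0;0 0 0 -0.121 0;0 0 0 -0.121 0;0 0 0 -0.121 0;0 0 0 -0.121 0;0 0 0 0 0;0 0 0 0 0' 60
python3 -c "
from h import *
st()"
```

```text
time: 8.82
tool_pos: [0.4431, 0.0738, 0.3933]
tool_rot: [-2.233, 1.567, 3.113]
contact_force: [0.1, -0.0, -0.1]
opening: 0.0005
time: 9.4
tool_pos: [0.4426, 0.0749, 0.3938]
tool_rot: [-1.596, 1.568, -3.128]
contact_force: [0.2, -0.8, 0.2]
opening: 0.0004
9.4 tcp [442.6  74.9 393.8] jawyaw 0.039 xax [-0.003 -0.    -1.   ] F [ 0.2 -0.8  0.2] q [-0.    0.21  1.74 -0.    1.19 -0.04] open 0.0004
```

```bash
python3 -m inch '0 0 -30 0 0;0 0 -30 0 0;0 0 -12 0 0;0 0 0 0 0;0 0 0 0 0'
python3 -c "
from h import *
st()
snap('scene','scene8.png')
crop('scene8.png','s8.png',200,110,350,240,5)"
```

```text
time: 9.82
tool_pos: [0.4427, 0.0749, 0.3227]
tool_rot: [-1.614, 1.569, 3.136]
contact_force: [0.6, -0.8, -0.1]
opening: 0.0005
9.82 tcp [442.7  74.9 322.7] jawyaw 0.037 xax [-0.002  0.    -1.   ] F [ 0.6 -0.8 -0.1] q [-0.    0.3   1.84  0.    1.   -0.04] open 0.0005
```

View pics/s8.png

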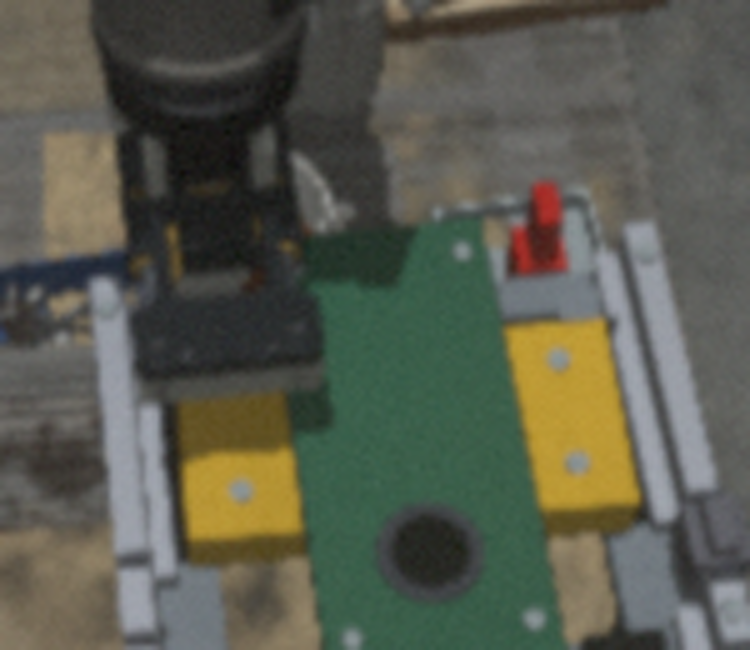

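```bash
python3 -m inch '8 0.3 0 0 0;4 0.1 0 0 0;0 0 0 0 0'
python3 -m inch '3 0.1 0 0 0;0 0 0 0 0'
python3 -m inch '3 0.1 0 0 0;0 0 0 0 0'
```

```text
time: 10.12
tool_pos: [0.4561, 0.0753, 0.3243]
tool_rot: [1.526, 1.568, -0.009]
contact_force: [-0.4, 0.2, -0.5]
opening: 0.0004
time: 10.28
tool_pos: [0.4582, 0.0754, 0.3236]
tool_rot: [1.525, 1.57, -0.011]
contact_force: [-0.6, 0.0, 0.0]
opening: 0.0002
time: 10.45
tool_pos: [0.4609, 0.0755, 0.3233]
tool_rot: [-1.445, 1.57, -2.98]
contact_force: [-0.9, -0.3, 0.4]
opening: 0.0003
```

```bash
python3 -m inch '3 0.1 0 0 0;0 0 0 0 0'
python3 -m inch '3 0.1 0 0 0;0 0 0 0 0'
python3 -c "
from h import *
snap('scene','scene9.png')
crop('scene9.png','s9.png',200,110,350,240,5)"
```

```text
time: 10.62
tool_pos: [0.4634, 0.0754, 0.3233]
tool_rot: [-1.355, 1.568, -2.891]
contact_force: [-4.4, -1.9, 3.5]
opening: 0.0005
time: 10.78
tool_pos: [0.4664, 0.0754, 0.3232]
tool_rot: [-1.252, 1.569, -2.788]
contact_force: [-4.7, -3.0, 2.9]
opening: 0.0006
```

View pics/s9.png

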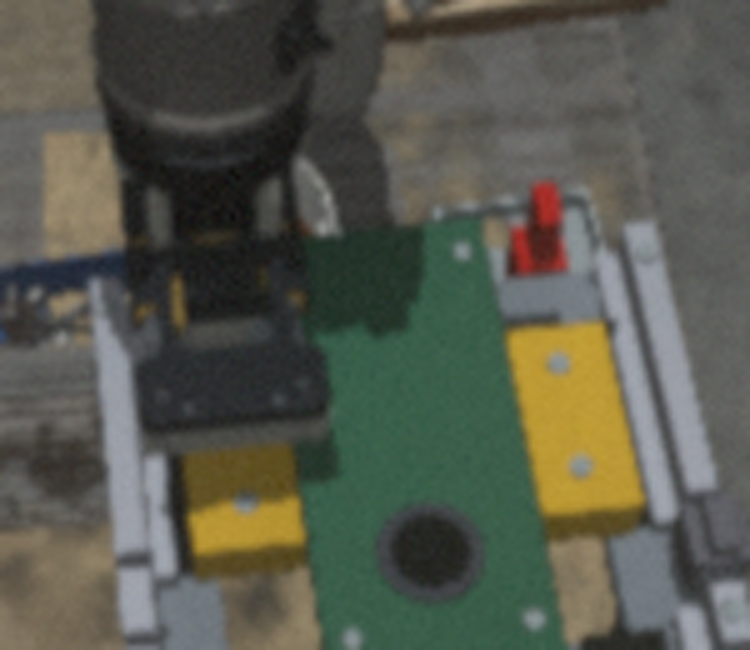

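Contact at TCP x≈0.462, moving at about 5 N. The right screw has shifted from (240,490) to (246,502) and the left one a little. Continuing.

```bash
python3 -m inch '3 0.1 0 0 0;2.5 0.1 0 0 0;0 0 0 0 0'
python3 -m inch '-8 0 0 0 0;0 0 30 0 0;0 0 30 0 0;-2 36 0 0 0;-2 36 0 0 0;-1 36 0 0 0;0 36 0 0 0;0 0 0 0 0'
python3 -c "
from h import *
st()
snap('scene','scene10.png')
crop('scene10.png','s10.png',200,110,350,240,5)
snap('top','top10.png')
crop('top10.png','t10.png',150,105,300,235,5)"
```

```text
time: 11.08
tool_pos: [0.4721, 0.0756, 0.3232]
tool_rot: [-1.143, 1.569, -2.678]
contact_force: [-3.4, -2.7, 1.7]
opening: 0.0005
time: 11.75
tool_pos: [0.4583, 0.2248, 0.3835]
tool_rot: [2.631, 1.567, 1.099]
contact_force: [-1.0, -1.0, -0.5]
opening: 0.0008
11.75 tcp [458.3 224.8 383.5] jawyaw 0.039 xax [ 0.002  0.003 -1.   ] F [-1.  -1.  -0.5] q [0.3  0.33 1.6  0.   1.21 0.26] open 0.0008
```

View pics/s10.png

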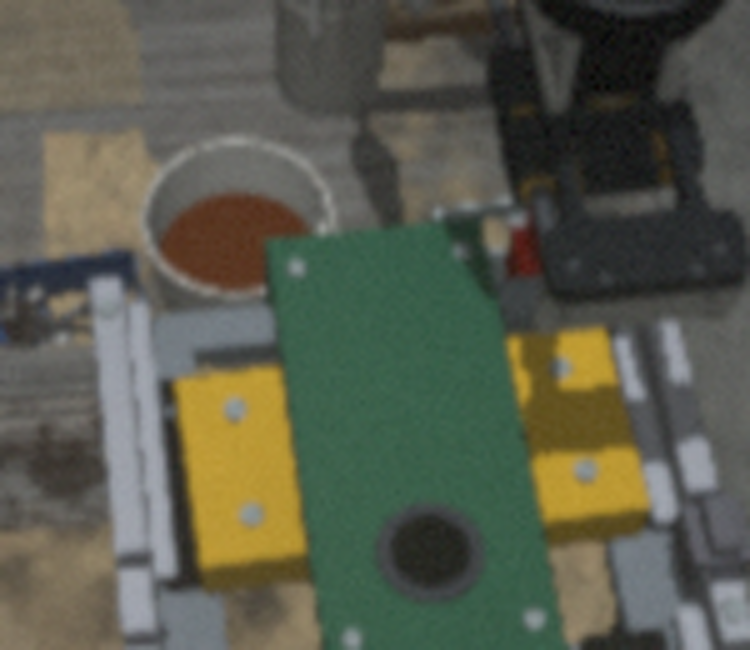

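View pics/t10.png

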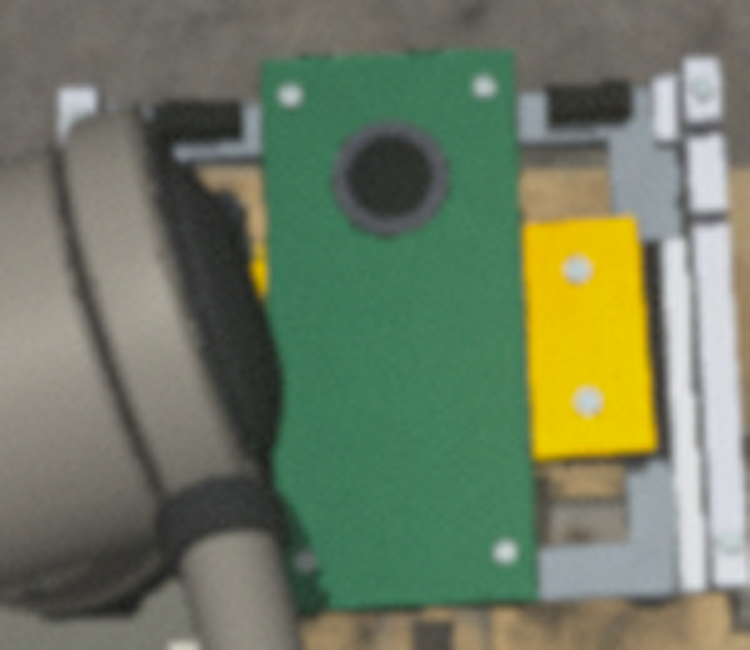

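```bash
cat >> h.py <<'E'
P=(.5349,.1509,.038)
def g(q):
    c,s=np.cos(P[2]),np.sin(P[2]);d=np.array(q[:2])-P[:2];return (np.array([c*d[0]+s*d[1],-s*d[0]+c*d[1]])*1000).round(1)
def sc(u,v,f,x0=200,y0=110,s=5,z=.164): return g(atz(f,x0+(u+.5)/s-.5,y0+(v+.5)/s-.5,z))
E
python3 -c "
from h import *
print('start R,L',sc(217,341,'scene0.png',205,140),sc(553,313,'scene0.png',205,140))
print('now R,L',sc(251,514,'scene10.png'),sc(586,471,'scene10.png'))
print('top start R far,near, L',sc(470,238,'top0.png',150,105,4),sc(472,345,'top0.png',150,105,4),sc(170,244,'top0.png',150,105,4),sc(170,351,'top0.png',150,105,4))
print('top now R',sc(577,269,'top10.png',150,105),sc(588,401,'top10.png',150,105))
"
```

```text
start R,L [ 10.5 -70. ] [13.9 70.4]
now R,L [ 21.4 -67.4] [17.9 73. ]
top start R far,near, L [ 10.1 -71.5] [-40.3 -70.1] [13.4 68.7] [-37.   69.9]
top now R [ 21.2 -68. ] [-28.9 -69.8]
```

Measured: right 11 mm forward from start, left 4 mm, right now ahead ~4 mm; ~44–47 mm to go. Pushing the left end.

```bash
python3 -m inch '-8 -5 -30 0 0;0 0 -30 0 0;0 0 0 0 0;6 0.2 0 0 0;5 0.2 0 0 0;0 0 0 0 0'
python3 -m inch '3 0.1 0 0 0;3 0.1 0 0 0;0 0 0 0 0'
python3 -m inch '3 0.1 0 0 0;3 0.1 0 0 0;0 0 0 0 0'
```

```text
time: 12.35
tool_pos: [0.4639, 0.215, 0.325]
tool_rot: [1.815, 1.567, 0.278]
contact_force: [0.7, 0.2, -0.2]
opening: 0.0004
time: 12.6
tool_pos: [0.4683, 0.2157, 0.3246]
tool_rot: [3.078, 1.57, 1.542]
contact_force: [-5.1, 0.4, 5.0]
opening: 0.0007
time: 12.85
tool_pos: [0.4743, 0.2161, 0.3245]
tool_rot: [2.964, 1.57, 1.428]
contact_force: [-3.5, 1.8, 3.1]
opening: 0.0004
```

```bash
python3 -c "
from h import *
snap('scene','scene11.png')
crop('scene11.png','s11.png',200,110,350,240,5)"
```

```text
(no output)
```

View pics/s11.png

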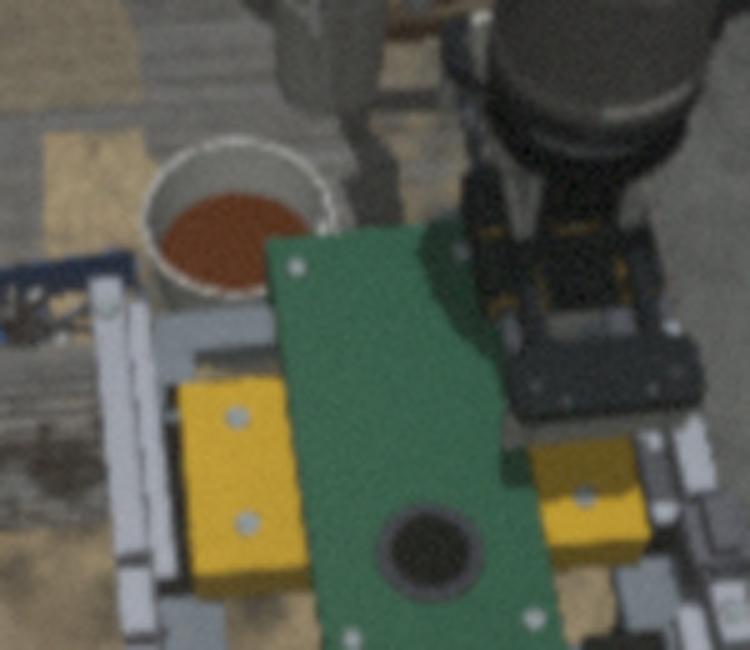

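```bash
python3 -c "
from h import *
print('now R,L',sc(247,523,'scene11.png'),sc(586,497,'scene11.png'))"
```

```text
now R,L [ 25.3 -69.5] [29.8 70.7]
```

```bash
python3 -m inch '-8 0 0 0 0;0 0 30 0 0;0 0 32 0 0;1 -35 0 0 0;1 -35 0 0 0;0 -35 0 0 0;0 -35 0 0 0;0 0 0 0 0'
python3 -m inch '0 0 -31 0 0;0 0 -31 0 0;0 0 0 0 0'
```

```text
time: 13.57
tool_pos: [0.4682, 0.0712, 0.3859]
tool_rot: [0.587, 1.568, -0.953]
contact_force: [0.3, 0.2, 0.1]
opening: 0.0008
time: 13.82
tool_pos: [0.4666, 0.0756, 0.3194]
tool_rot: [-1.585, 1.563, -3.122]
contact_force: [-2.0, 0.2, -0.8]
opening: 0.0005
```

```bash
python3 -m inch '4 0.2 0 0 0;4 0.2 0 0 0;4 0.1 0 0 0;0 0 0 0 0'
python3 -m inch '4 0.1 0 0 0;4 0.1 0 0 0;0 0 0 0 0'
python3 -m inch '3 0.1 0 0 0;2 0.1 0 0 0;0 0 0 0 0'
```

```text
time: 14.15
tool_pos: [0.4812, 0.0764, 0.3247]
tool_rot: [1.416, 1.568, -0.119]
contact_force: [0.2, -0.6, -1.0]
opening: 0.0004
time: 14.4
tool_pos: [0.4884, 0.0763, 0.3242]
tool_rot: [0.1, 1.57, -1.435]
contact_force: [-3.3, -1.1, 2.2]
opening: 0.0004
time: 14.65
tool_pos: [0.493, 0.076, 0.3239]
tool_rot: [-0.71, 1.568, -2.246]
contact_force: [-6.5, -5.0, 1.9]
opening: 0.0002
```

```bash
python3 -m inch '-8 0 0 0 0;0 0 30 0 0;0 0 32 0 0;0 35 0 0 0;-1 35 0 0 0;-1 35 0 0 0;0 37 0 0 0;0 0 0 0 0'
python3 -c "
from h import *
st()
snap('scene','scene12.png')
crop('scene12.png','s12.png',200,110,350,240,5)"
```

```text
time: 15.32
tool_pos: [0.4824, 0.2238, 0.3862]
tool_rot: [2.479, 1.566, 0.947]
contact_force: [-0.4, -0.1, -0.9]
opening: 0.0005
15.32 tcp [482.4 223.8 386.2] jawyaw 0.04 xax [ 0.003  0.004 -1.   ] F [-0.4 -0.1 -0.9] q [0.29 0.37 1.54 0.   1.23 0.25] open 0.0005
```

View pics/s12.png

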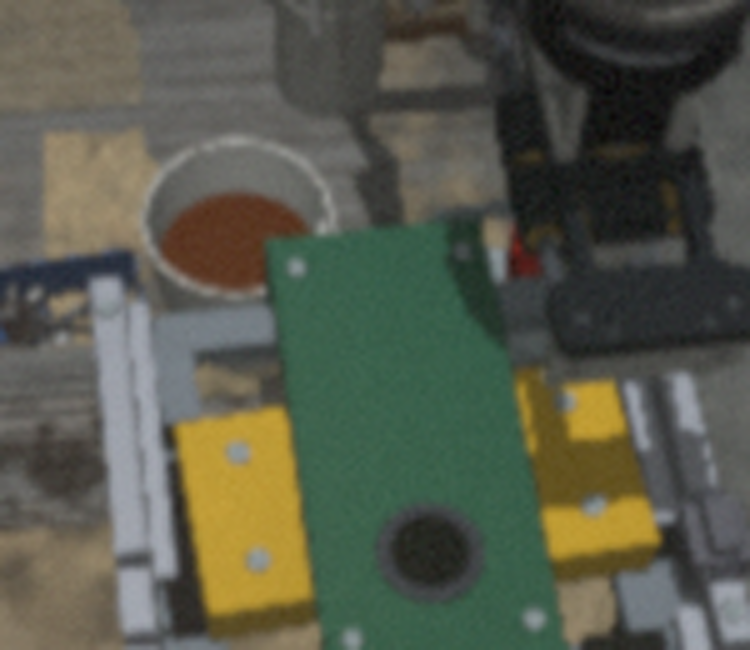

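```bash
python3 -c "
from h import *
print('now R,L',sc(258,560,'scene12.png'),sc(594,505,'scene12.png'))"
```

```text
now R,L [ 42.4 -66.9] [33.8 73.3]
```

```bash
python3 -m inch '-10 -4 -31 0 0;0 0 -31 0 0;0 0 0 0 0;4 0.2 0 0 0;4 0.2 0 0 0;4 0.1 0 0 0;0 0 0 0 0'
python3 -m inch '4 0.1 0 0 0;4 0.1 0 0 0;0 0 0 0 0'
python3 -m inch '4 0.1 0 0 0;2 0.1 0 0 0;0 0 0 0 0'
```

```text
time: 15.95
tool_pos: [0.4864, 0.2151, 0.3249]
tool_rot: [1.906, 1.568, 0.37]
contact_force: [-1.0, 0.9, -0.3]
opening: 0.0006
time: 16.2
tool_pos: [0.4936, 0.2155, 0.3244]
tool_rot: [2.303, 1.569, 0.767]
contact_force: [-3.9, 1.5, 2.5]
opening: 0.0004
time: 16.45
tool_pos: [0.4993, 0.2157, 0.3241]
tool_rot: [2.765, 1.57, 1.229]
contact_force: [-3.3, 1.7, 2.3]
opening: 0.0002
```

```bash
python3 -m inch '-8 0 0 0 0;0 0 30 0 0;0 0 32 0 0;1 -35 0 0 0;1 -35 0 0 0;0 -35 0 0 0;0 -33 0 0 0;0 0 0 0 0'
python3 -c "
from h import *
st()
snap('scene','scene13.png')
crop('scene13.png','s13.png',200,110,350,240,5)"
```

```text
time: 17.12
tool_pos: [0.4933, 0.073, 0.3859]
tool_rot: [0.616, 1.567, -0.924]
contact_force: [0.9, -0.3, 0.2]
opening: 0.0006
17.12 tcp [493.3  73.  385.9] jawyaw 0.031 xax [ 0.002 -0.003 -1.   ] F [ 0.9 -0.3  0.2] q [-0.01  0.31  1.63 -0.    1.2  -0.04] open 0.0006
```

View pics/s13.png

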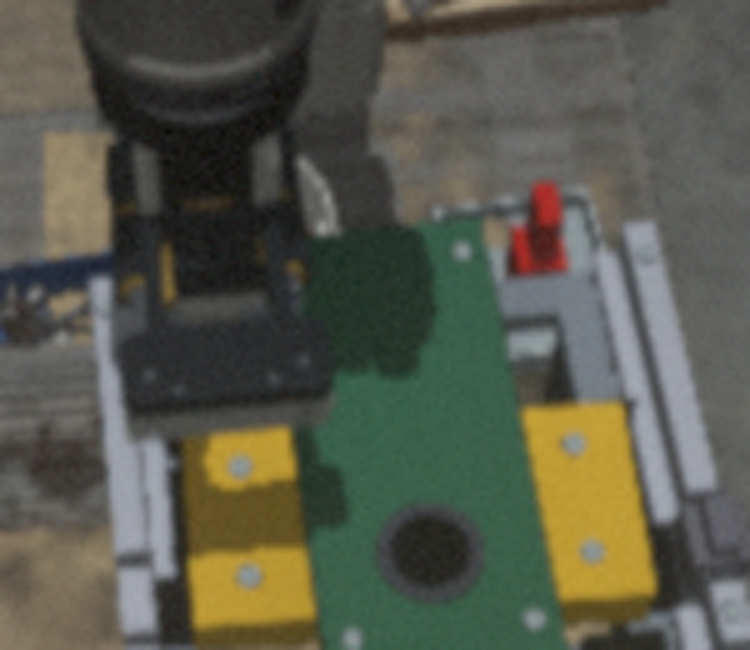

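```bash
python3 -c "
from h import *
print('now R,L',sc(250,576,'scene13.png'),sc(593,551,'scene13.png'))"
```

```text
now R,L [ 49.1 -70.9] [54.4 69. ]
```

```bash
python3 -m inch '-3 2 -31 0 0;0 0 -31 0 0;0 0 0 0 0;5 0.2 0 0 0;5 0.2 0 0 0;0 0 0 0 0'
python3 -m inch '4 0.1 0 0 0;4 0.1 0 0 0;0 0 0 0 0'
python3 -m inch '2 0.1 0 0 0;1 0 0 0 0;0 0 0 0 0'
```

```text
time: 17.67
tool_pos: [0.5017, 0.0803, 0.325]
tool_rot: [1.529, 1.567, -0.006]
contact_force: [-1.0, -0.6, -0.3]
opening: 0.0004
time: 17.92
tool_pos: [0.5086, 0.08, 0.3247]
tool_rot: [0.882, 1.57, -0.654]
contact_force: [-3.5, -1.3, 3.3]
opening: 0.0005
time: 18.17
tool_pos: [0.511, 0.0801, 0.3245]
tool_rot: [-0.529, 1.57, -2.065]
contact_force: [-3.9, -1.3, 3.9]
opening: 0.0002
```

```bash
python3 -m inch '2 0.1 0 0 0;0 0 0 0 0'
python3 -m inch '-8 0 0 0 0;0 0 30 0 0;0 0 32 0 0;0 35 0 0 0;-1 35 0 0 0;-1 35 0 0 0;0 32 0 0 0;0 0 0 0 0'
python3 -c "
from h import *
st()
snap('scene','scene14.png')
crop('scene14.png','s14.png',200,110,350,240,5)"
```

```text
time: 18.33
tool_pos: [0.5131, 0.0801, 0.3244]
tool_rot: [-0.271, 1.57, -1.806]
contact_force: [-5.1, -1.3, 4.1]
opening: 0.0002
time: 19.0
tool_pos: [0.5025, 0.2219, 0.3862]
tool_rot: [2.42, 1.567, 0.888]
contact_force: [-0.6, 0.0, 0.1]
opening: 0.0001
19.0 tcp [502.5 221.9 386.2] jawyaw 0.039 xax [ 0.003  0.003 -1.   ] F [-0.6  0.   0.1] q [0.28 0.4  1.49 0.   1.25 0.24] open 0.0001
```

View pics/s14.png

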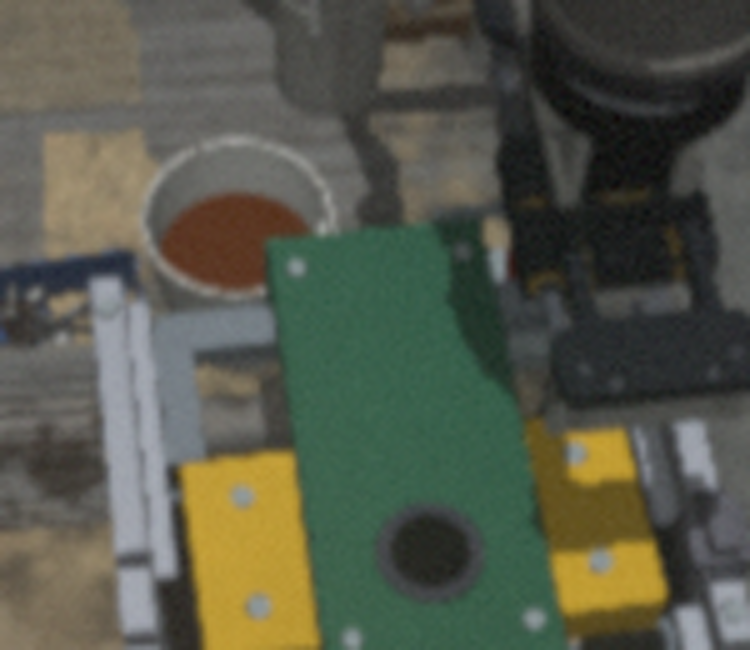

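```bash
python3 -c "
from h import *
print('now R,L',sc(259,606,'scene14.png'),sc(600,561,'scene14.png'))"
python3 -m inch '-8 -3 -31 0 0;0 0 -31 0 0;0 0 0 0 0;3 0.2 0 0 0;3 0.2 0 0 0;0 0 0 0 0'
```

```text
now R,L [ 62.7 -68.8] [59.1 70.9]
time: 19.55
tool_pos: [0.5027, 0.2144, 0.3255]
tool_rot: [1.781, 1.566, 0.244]
contact_force: [-1.4, 0.2, 0.1]
opening: -0.0001
```

```bash
python3 -m inch '3 0.1 0 0 0;2 0.1 0 0 0;0 0 0 0 0'
python3 -m inch '2 0.1 0 0 0;0 0 0 0 0'
python3 -m inch '2 0.1 0 0 0;0 0 0 0 0'
```

```text
time: 19.8
tool_pos: [0.5062, 0.2149, 0.3244]
tool_rot: [-2.622, 1.57, 2.125]
contact_force: [-4.5, 0.1, 4.0]
opening: 0.0007
time: 19.97
tool_pos: [0.5079, 0.2152, 0.3243]
tool_rot: [-2.275, 1.57, 2.473]
contact_force: [-5.2, 0.8, 5.3]
opening: 0.0007
time: 20.13
tool_pos: [0.5099, 0.2155, 0.3243]
tool_rot: [-2.488, 1.57, 2.26]
contact_force: [-6.6, 1.7, 4.6]
opening: 0.0004
```

```bash
python3 -m inch '2 0.1 0 0 0;0 0 0 0 0'
python3 -m inch '1 0 0 0 0;0 0 0 0 0'
```

```text
time: 20.3
tool_pos: [0.511, 0.2156, 0.3242]
tool_rot: [-1.705, 1.567, 3.042]
contact_force: [-10.5, 1.5, 8.1]
opening: 0.0002
time: 20.47
tool_pos: [0.5113, 0.2156, 0.3242]
tool_rot: [-1.641, 1.565, 3.107]
contact_force: [-14.5, 1.8, 10.0]
opening: 0.0006
```

```bash
python3 -m inch '1 0 0 0 0;0 0 0 0 0'
python3 -m inch '-10 0 0 0 0;0 0 30 0 0;0 0 32 0 0;1 -35 0 0 0;1 -35 0 0 0;0 -35 0 0 0;0 -32 0 0 0;0 0 0 0 0'
python3 -m inch '0 0 -31 0 0;0 0 -31 0 0;0 0 0 0 0;3 0.2 0 0 0;2 0 0 0 0;0 0 0 0 0'
python3 -m inch '3 0.1 0 0 0;0 0 0 0 0'
```

```text
time: 20.63
tool_pos: [0.5117, 0.2157, 0.3242]
tool_rot: [-1.598, 1.563, -3.133]
contact_force: [-17.8, 1.4, 12.1]
opening: 0.0005
time: 21.3
tool_pos: [0.5067, 0.0738, 0.3862]
tool_rot: [0.743, 1.568, -0.797]
contact_force: [0.6, 0.3, -0.1]
opening: 0.0005
time: 21.8
tool_pos: [0.5124, 0.0787, 0.3253]
tool_rot: [1.548, 1.567, 0.013]
contact_force: [-0.4, -0.2, -0.5]
opening: 0.0004
time: 21.97
tool_pos: [0.5148, 0.0787, 0.3245]
tool_rot: [1.537, 1.569, 0.002]
contact_force: [-0.0, 0.5, -0.6]
opening: 0.0004
```

```bash
python3 -m inch '2 0.1 0 0 0;0 0 0 0 0'
python3 -m inch '2 0.1 0 0 0;0 0 0 0 0'
python3 -m inch '1 0 0 0 0;0 0 0 0 0'
python3 -m inch '1 0 0 0 0;0 0 0 0 0'
```

```text
time: 22.13
tool_pos: [0.5157, 0.0787, 0.3239]
tool_rot: [-1.568, 1.569, -3.104]
contact_force: [-6.2, -0.2, 5.6]
opening: 0.0001
time: 22.3
tool_pos: [0.5169, 0.0787, 0.3238]
tool_rot: [-1.488, 1.566, -3.023]
contact_force: [-10.0, -1.8, 9.0]
opening: 0.0005
time: 22.47
tool_pos: [0.5173, 0.0787, 0.3239]
tool_rot: [-1.513, 1.564, -3.048]
contact_force: [-14.4, -1.1, 11.1]
opening: 0.0004
time: 22.63
tool_pos: [0.5177, 0.0787, 0.3239]
tool_rot: [-1.521, 1.562, -3.056]
contact_force: [-17.7, -1.6, 14.4]
opening: 0.0002
```

Both ends stop hard at matching positions (their difference agrees with the guard's yaw). Retreat and check.

```bash
python3 -m inch '-10 0 0 0 0;-2 0 30 0 0;0 0 35 0 0;-20 0 35 0 0;-40 0 10 0 0;-40 0 0 0 0;0 0 0 0 0'
python3 -c "
from h import *
st()
snap('scene','scene15.png')
crop('scene15.png','s15.png',200,110,350,240,5)
snap('top','top15.png')
crop('top15.png','t15.png',150,105,300,235,5)"
```

```text
time: 23.22
tool_pos: [0.4023, 0.0791, 0.4335]
tool_rot: [-1.617, 1.567, 3.131]
contact_force: [0.3, 0.8, 0.2]
opening: 0.0006
23.22 tcp [402.3  79.1 433.5] jawyaw 0.036 xax [-0.004  0.    -1.   ] F [0.3 0.8 0.2] q [ 0.01  0.1   1.76  0.    1.29 -0.03] open 0.0006
```

View pics/s15.png

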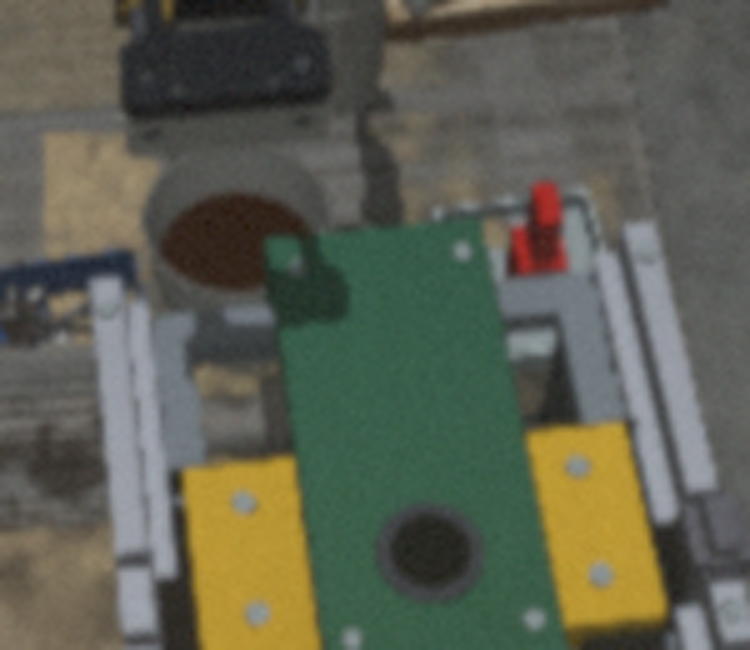

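View pics/t15.png

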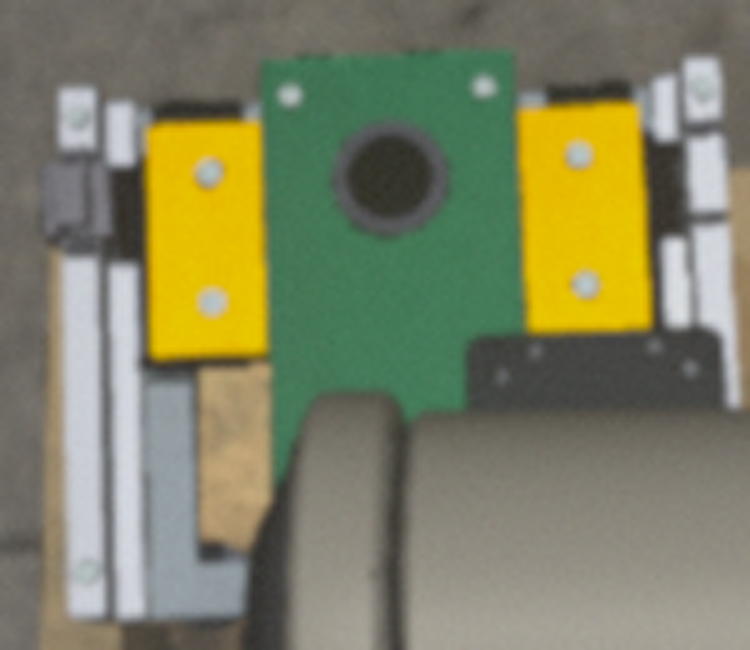

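```bash
python3 -c "
from h import *
print('scene R,L',sc(258,613,'scene15.png'),sc(600,574,'scene15.png'))
print('top R far,near',sc(578,155,'top15.png',150,105),sc(586,285,'top15.png',150,105))
print('top L',sc(208,173,'top15.png',150,105),sc(211,302,'top15.png',150,105))
# tip of tab at z~.061+.02
print('tab top scene', atz('scene15.png',200+545.5/5-.5,110+190.5/5-.5,.081))
"
```

```text
scene R,L [ 65.7 -69.6] [64.8 69.8]
top R far,near [ 65.  -70.4] [ 15.  -71.1]
top L [64.1 69.3] [14.6 69.3]
tab top scene [0.35155372 0.2444902  0.081     ]
```

Shutter screws read 64–65.7 mm against 65 expected at home (near face at -5). The cap looks seated, the clip is in the tray, and the mug and bin are unmoved. The gripper is clear.

```bash
python3 -c "
from h import *
st(); print(workorder.hand_in())"
```

```text
23.32 tcp [407.3  78.8 434.2] jawyaw 0.035 xax [ 0.002 -0.    -1.   ] F [-0.1 -0.2 -0.7] q [ 0.01  0.11  1.75 -0.    1.28 -0.03] open 0.0001
the job is handed in; nothing more can be done
None
```

The guard is closed and the job is handed in at about 23 s of robot time; the hand-in reports no verdict.

- **Clip:** I pulled the red stop clip straight up off the right rail and released it standing in the tray. Its tab is roughly 8 mm from the tray's centre. When I set it down, the wrist force briefly reached about 33 N, which is within the 120 N limit.
- **Shutter:** I pushed the two ends in turn, right end first, six pushes in all. At one point the right end led by about 10 mm, close to the 11 mm limit, but it did not jam. Both ends then met the stops hard at about 18 N. The final camera check put them within about 1 mm of fully home, and the two cameras agreed to within 1 mm.
- **Other items:** In the last pictures the grey cap sits in its seat and the mug and bin look where they started. I judged these by eye and did not measure them. The gripper was clear of everything, with contact force near zero.

No check failed or disagreed.

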